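# Tuck the closing strip under the slide dryer's cover and hold it flat

### The job

Pick up the longer of the two metal strips and tuck its thin edge under the lip of the slide dryer's cover, without lifting the cover, until the low bead across the strip comes up to the lip, with the strip square to it. Then press the strip down flat on the dryer's deck with a light, steady push of about 10 N and finish like that, still gripping it and still pressing. Leave the shorter strip and the other things where they are.

Things in the scene. Friction and masses are not known exactly. Their poses are not given: they have to be found in the camera images.
- dryer: Slide dryer, fixed: low grey box 156 (x) x 128 (y) mm with a flat aluminium deck on top, 20 mm above the worktop. Origin: centre of its underside; x axis from its front to its back (the way the strip is tucked in), y to its left, z up. Front edge at x = -78 mm. A cover plate lies over the back part, its free lip at x = -20 mm; the deck before it is bare.
- deck: The dryer's bare aluminium top plate (156 x 128 x 4 mm), fixed to it. Origin: centre of the plate, 2 mm under its upper face; axes as the dryer's.
- lip (a point): Point of the deck's upper face (20 mm above the worktop) straight below the middle of the cover's front lip; axes as the dryer's: x points in under the cover. A tall fixed microscope stands to the left of the dryer, between it and where the arm may start: pass over it with 0.45 m or go round.
- cover (a joint): Hinge of the cover, rad: 0 closed and level, grows as the lip is lifted (0.1 rad: 9 mm). A free-swinging 4 mm aluminium plate, 80 g, 124 mm wide, hinged at dryer x = 74 mm. Closed, its underside is 8 mm above the deck. Two black spacer pads 8 mm high stand under the lip's corners, 110 mm free between them.
- strip_grip (a point): Centre of the longer strip's upright rib, 20 mm above the strip's underside; axes as the strip's. The rib is 32 mm long (x), 12 mm thick (y), and reaches from the plate to 36 mm above the underside; grip it across y from above. The strip's thin leading edge is 44 mm, its bead's front face 22 mm ahead (+x) of this point.
- strip: Longer strip: aluminium plate 62 (x) x 90 (y) x 4 mm, 60 to 130 g, lying flat on the worktop at the start. Origin: centre of its underside, 13 mm ahead of the rib's centre; x points to the thin leading edge. The bead, a ridge across its whole width, is 12 mm high over the underside: too high to pass under the lip, it stops there.
- strip_bead (a point): Middle of the longer strip's width, on the underside, straight below the front face of the bead (22 mm behind the leading edge).
- strip_edge (a point): Middle of the longer strip's thin leading edge, on the underside.
- spare: The shorter strip: same shape and material, but 62 x 60 mm. Origin: centre of its underside. To be left alone. The two strips may stand in each other's places.
- matches: Match box, 36 x 54 x 14 mm; origin: centre of its underside. Bystander.
- plug: Rubber stopper, a cone 30 mm across and 28 mm high; origin: centre of its underside. Bystander.
- pen: Grey pen, 131 mm long, lying; origin: centre of its underside. Bystander.
Mind the look-alikes: they are no part of the job. What is shaped like the strip but black is not meant.

How it is judged:
By the outcome, as a careful person would: the job done as asked, in the order asked, and still so for the second after the job is handed in, while the arm keeps its last pose, push and grip.
It also fails if it takes over 45 s, if anything falls off the work surface, if the arm or the gripper's body presses on something with over 40 N, if the wrist force passes 120 N, or if a joint passes its speed limit or range.

### The arm

A 7-joint arm with a two-finger parallel gripper is mounted at the origin on a cart in front of the work surface, level with it; the furniture and walls round the work are solid. World frame = base frame: x ahead of the robot, y to its left, z up, the work surface at z = 0. Lengths are in mm, angles in rad, forces in N, time in s.
With the tool pointing down it reaches from about 425 to 800 mm from the base axis. Payload 8.3 kg.
Tool frame: the origin (TCP) lies at the very end of the fingers, on their centre line; the grasp point (between the pads) lies 19 mm behind it; z points along the fingers, y is the line along which they close (so a half turn about z gives the same grasp; the last joint's range is limited). The gripper opens to 85 mm and grips with 20 to 120 N. Pads are 22 mm wide; open, the fingers measure 114 mm over their backs; the gripper's body (76 mm by 85 mm) begins 54 mm behind the grasp point. The pads swing forward as they close: fully open they stand 13 mm farther back than shut.
Start: joints at [-1.388, 0.383, 0.016, 1.37, -0.006, 1.388, -0.046], TCP at [152.031, 606.209, 231.279] pointing down, gripper open.
Joint ranges: [-2.95, 2.95], [-0.25, 2.06], [-1.52, 1.56], [0.18, 2.33], [-1.44, 4.58], [0.02, 2.06], [-3.01, 3.01]. Speed limits (rad/s): [2.39, 2.39, 3.01, 3.01, 3.14, 3.14, 3.14].

### API

Orientations are given as a rotation vector (axis times angle).
In Python, from cell import bot gives the robot as it stands.
- The arm moves only by the shell command python3 -m creep 'ROWS' [OPENING] [FORCE]. ROWS is JSON, a list of rows, each a list of 4 numbers: the shift along the tool's x, y, z in m, then the turn about the tool's z in degrees. A call has 1 to 8 rows; each row shifts and turns the commanded pose from where the row before left it, along the tool's axes as they then stand; what a row does not reach is not made up. A row lasts 1/10 s, in which the tool goes at most 50 mm and 8.59 degrees, less where a joint would pass 70% of its speed; a pose out of reach is approached as far as the arm can. A call with a gripper value outside its range is refused whole. OPENING is the opening, from -1 (shut) to 1 (fully open), set as the call begins (- or left out, the last holds). The fingers move at their own pace and stop on an object; FORCE is the grip in N (left out, the last holds). Time passes only in rows, so rows that do not move let the fingers close. It gives the time, the measured TCP pose, the force, the opening and the grip force at its end, in the units of the state.
- bot.read_state(): the state, without advancing time (a new reading comes with each control period).
- bot.get_image(name): name is "scene" or "side" or "wrist"; returns (picture, depth): 420x560x3 uint8, red, green, blue; 420x560 float32, mm along the optical axis (not along the pixel's ray), 0 where there is no reading.
- bot.calibration(name): a dict with "camera_matrix" (3x3 intrinsics, pixels), "R" (3x3) and "t" (3): a world point X has camera coordinates R X + t; the wrist camera has in their place "tool_from_camera" (4x4, takes a point from camera to tool coordinates, whose origin is the TCP and whose axes are the flange's). Camera axes: x right, y down, z forward; pixel columns grow to the right and rows downward; lengths in mm; the calibration is good to about 2 mm. The wrist camera is an equidistant fisheye: a pixel r from the principal point sees the ray r / f radians off the axis. A picture is of the moment at which its call begins: read the wrist's pose just before it. calibration takes no time and is no camera call.
- bot.hand_in(): hands the job in; it is judged then, once.
The state is a dict: "t": time; "q": joint angles; "joint_velocities": joint speeds; "joint_torque": joint torques, N m; "tool_pos": TCP position; "ee_rot": TCP orientation; "contact_force": force on the tool from outside, world axes, zero at the start; "moment": the same for the moment, N m; "width": finger opening in mm; "grasp_force": force on a finger pad.
Only numpy, scipy, OpenCV 4.12 (cv2) and the standard library are available. Lean on these libraries where they do the work, as an engineer would, in place of code of your own. Each camera call takes 0.05 s, during which the arm holds its last target. There are 200 camera calls.

## Working session

There is one attempt and no reset: what is moved stays moved. The work goes in short steps, Python scripts to look and compute and a shell command to move; the robot and the scene stay as the last step left them, time stands still between calls to the robot, and variables do not carry over. Pictures are saved under pics/ and viewed, at most 10 in all, crops included, and the job is handed in when it is done.

```bash
ls; mkdir -p pics; cat > h.py <<'E'
import numpy as np, cv2
from cell import bot
from scipy.spatial.transform import Rotation as Ro
def shot(n,f=None):
    s=bot.read_state(); im,d=bot.get_image(n)
    if f: cv2.imwrite('pics/'+f,im[:,:,::-1])
    return s,im,d
def world(n,uv,d,s=None):
    """points from pixels + z-depth"""
    c=bot.calibration(n);K=np.array(c['camera_matrix']);uv=np.atleast_2d(uv).astype(float)
    x=(uv[:,0]-K[0,2])/K[0,0];y=(uv[:,1]-K[1,2])/K[1,1]
    if n=='wrist':
        r=np.hypot(x,y)+1e-9; ray=np.c_[x/r*np.tan(r),y/r*np.tan(r),np.ones(len(r))]
        T=np.array(c['tool_from_camera']);R=Ro.from_rotvec(s['ee_rot']).as_matrix()
        A=R@T[:3,:3];o=R@T[:3,3]+np.array(s['tool_pos'])
    else:
        ray=np.c_[x,y,np.ones(len(x))];A=np.array(c['R']).T;o=-A@np.array(c['t'])
    return o,ray@A.T
def plane(n,uv,z,s=None):
    o,r=world(n,uv,None,s); return o+r*((z-o[2])/r[:,2])[:,None]
def pts(n,uv,d,s=None):
    o,r=world(n,uv,None,s);uv=np.atleast_2d(uv).astype(int); return o+r*d[uv[:,1],uv[:,0]][:,None]
E
python3 - <<'E'
from h import *
s,a,_=shot('scene'); _,b,_=shot('side'); _,c,_=shot('wrist','w0.png')
cv2.imwrite('pics/s0.png',a[:,:,::-1]);cv2.imwrite('pics/d0.png',b[:,:,::-1])
print(s)
for n in('scene','side','wrist'):print(n,bot.calibration(n))
E
```

```text
pics
{'t': 0.0, 'q': array([-1.38789411,  0.38427002,  0.01637218,  1.37116351, -0.00628025,
        1.38820888, -0.0465052 ]), 'joint_velocities': array([-6.06704345e-04, -4.79613691e-04,  5.73482374e-05, -5.27046079e-04,
       -1.12912479e-03, -2.51317769e-04, -2.72827620e-04]), 'joint_torque': array([ 2.11979395e-04, -6.27611089e+01,  8.44600070e-01, -3.71814966e+01,
        1.65803789e-02,  1.43411377e-02, -1.13945589e-05]), 'tool_pos': array([151.9313338 , 605.72618803, 230.2547715 ]), 'ee_rot': array([-0.38501125, -3.11771967,  0.00312738]), 'contact_force': array([ 0.8352984 , -0.07012836,  0.08872063]), 'moment': array([ 0.00295417, -0.00792164,  0.01852205]), 'grasp_force': 0.0, 'width': 85.04104018338649}
scene {'camera_matrix': array([[464.31661227,   0.        , 285.28228043],
       [  0.        , 464.31661227, 212.97568418],
       [  0.        ,   0.        ,   1.        ]]), 'R': array([[ 0.61406875, -0.78925031, -0.00187288],
       [-0.5533092 , -0.42880238, -0.71412705],
       [ 0.5628219 ,  0.43955939, -0.70001361]]), 't': array([-570.55361361,  162.18430527, 12
[... 243 characters left out ...]
],
       [-0.37472858, -0.48870264, -0.78787576],
       [ 0.4662815 ,  0.63516345, -0.61575072]]), 't': array([-620.75787633,   46.97598044,  994.09011235])}
wrist {'camera_matrix': array([[325.1922621 ,   0.        , 281.17993018],
       [  0.        , 325.1922621 , 211.04519953],
       [  0.        ,   0.        ,   1.        ]]), 'tool_from_camera': array([[-4.08788015e-05, -9.62396502e-01, -2.71648617e-01,
         6.92660833e+01],
       [ 9.99998869e-01,  3.69104179e-04, -1.45814593e-03,
         1.07641847e+00],
       [ 1.50358118e-03, -2.71648369e-01,  9.62395398e-01,
        -1.43015448e+02],
       [ 0.00000000e+00,  0.00000000e+00,  0.00000000e+00,
         1.00000000e+00]])}
```

View pics/s0.png

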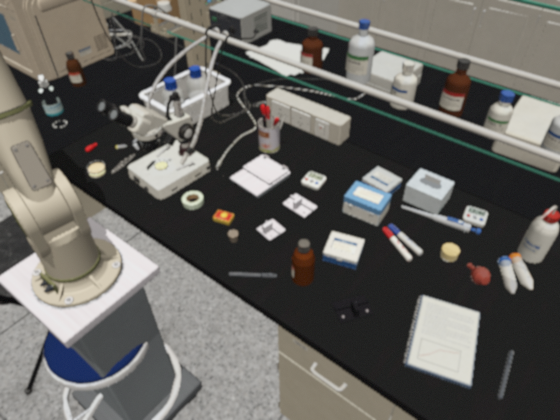

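View pics/d0.png

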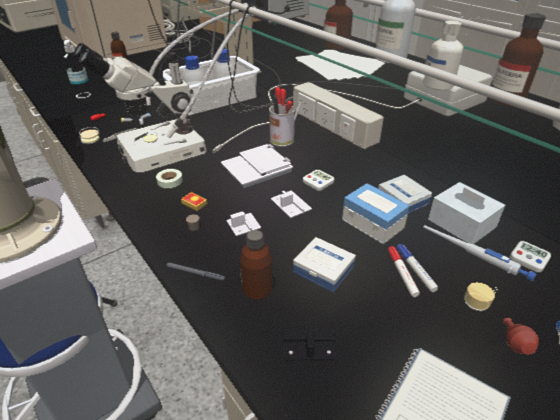

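```bash
python3 - <<'E'
from h import *
P={'box':(168,165),'pad':(260,174),'s1':(270,230),'s2':(300,205),'black':(353,309),'match':(224,216),'plug':(233,236),'bluewhite':(344,250),'bottle':(303,265)}
for k,v in P.items(): print(k,plane('scene',v,10)[0].round())
Q={'s1':(242,222),'s2':(291,203),'pad':(257,165),'box':(160,150)}
for k,v in Q.items(): print(k,plane('side',v,10)[0].round())
a=cv2.imread('pics/s0.png');b=cv2.imread('pics/d0.png')
A=cv2.resize(a[130:260,110:320],None,fx=3.8,fy=3.8,interpolation=2)[:300*2]
B=cv2.resize(b[110:250,110:340],None,fx=3.47,fy=3.47,interpolation=2)
cv2.imwrite('pics/c1.png',A[:600,:800]);cv2.imwrite('pics/c2.png',B[:600,:800])
E
```

```text
box [463. 148.  10.]
pad [ 620. -133.   10.]
s1 [ 440. -323.   10.]
s2 [ 581. -329.   10.]
black [ 355. -664.   10.]
match [ 399. -175.   10.]
plug [ 355. -253.   10.]
bluewhite [ 508. -539.   10.]
bottle [ 393. -479.   10.]
s1 [ 442. -322.   10.]
s2 [ 577. -335.   10.]
pad [ 611. -141.   10.]
box [432. 101.  10.]
```

View pics/c2.png

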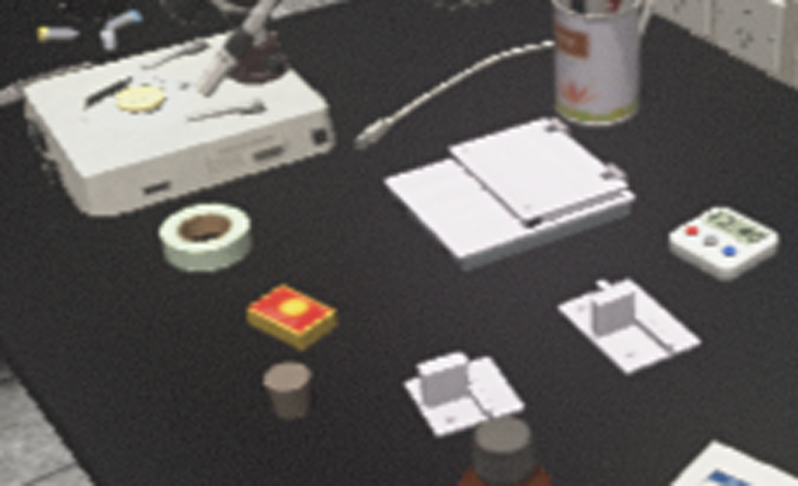

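```bash
cat >> h.py <<'E'
def go(p,yaw=None,s=None):
    """world move -> total tool-frame shift (m) and turn (deg). yaw = world azimuth of tool y (deg)"""
    s=s or bot.read_state();R=Ro.from_rotvec(s['ee_rot']).as_matrix()
    d=R.T@(np.array(p)-s['tool_pos'])/1000
    y=np.degrees(np.arctan2(R[1,1],R[0,1])); t=0 if yaw is None else -((yaw-y+90)%180-90)
    print('shift',d.round(4),'yaw_y',round(y,2),'turn',round(t,2),'n',np.linalg.norm(d)/.05)
E
python3 - <<'E'
from h import *
for n,f,seeds in(('scene','s0.png',{'s1':(275,234),'s2':(305,206),'dry':(245,174)}),('side','d0.png',{'s1':(250,225),'s2':(298,205),'dry':(240,170)})):
    g=cv2.imread('pics/'+f,0); m=(g>105).astype(np.uint8); N,L=cv2.connectedComponents(m)
    for k,(u,v) in seeds.items():
        w=L[v-3:v+4,u-3:u+4]; l=np.bincount(w[w>0]).argmax(); 
        c=max(cv2.findContours((L==l).astype(np.uint8),0,1)[0],key=len)[:,0]
        z=20 if k=='dry' else 4
        P=plane(n,c,z)[:,:2].astype(np.float32)
        (cx,cy),(w,h),a=cv2.minAreaRect(P); print(n,k,len(c),round(cx),round(cy),round(w,1),round(h,1),round(a,1))
E
```

```text
scene s1 61 450 -316 71.9 69.7 79.0
scene s2 73 587 -322 102.4 72.4 85.5
scene dry 128 614 -139 149.9 177.7 85.1
side s1 101 443 -331 109.5 64.5 79.1
side s2 84 582 -323 103.2 66.2 85.3
side dry 155 609 -142 153.6 170.6 84.3
```

```bash
python3 -m creep '[[0,0,-0.05,0],[0,0,-0.05,0],[0,0,-0.05,0],[0,0,-0.05,0],[0,0,-0.05,0],[0,0,0,0]]'; python3 - <<'E'
from h import *
go((420,420,475),85)
print(bot.read_state()['q'])
E
```

```text
t: 0.75
tool_pos: [152.2, 606.9, 490.1]
ee_rot: [0.385, 3.117, 0.022]
contact_force: [0.2, -0.2, 0.7]
width: 85.7
grasp_force: 0.0
shift [-0.3052 -0.1163  0.0133] yaw_y 75.93 turn -9.07 n 6.538448007852469
[-1.39591996  0.44961676  0.04108493  0.70395655 -0.01949575  1.9741369
 -0.04162206]
```

```bash
python3 -m creep '[[-0.044,-0.017,0.002,-1.3],[-0.044,-0.017,0.002,-1.3],[-0.044,-0.017,0.002,-1.3],[-0.044,-0.017,0.002,-1.3],[-0.044,-0.017,0.002,-1.3],[-0.044,-0.017,0.002,-1.3],[-0.041,-0.015,0.002,-1.3]]'; python3 - <<'E'
from h import *
go((490,170,475),85)
go((540,-320,475),85)
print(bot.read_state()['q'])
E
```

```text
t: 1.45
tool_pos: [432.8, 435.5, 467.2]
ee_rot: [0.136, 3.139, -0.0]
contact_force: [0.5, 0.8, 0.2]
width: 85.4
grasp_force: 0.0
shift [-0.0799 -0.2595 -0.0077] yaw_y 85.03 turn 0.03 n 5.433521366089461
shift [-0.1722 -0.7434 -0.0076] yaw_y 85.03 turn 0.03 n 15.261663992377938
[-0.91608802  0.40324423  0.13693348  0.82771358 -0.05667459  1.91354798
  0.67500037]
```

```bash
python3 -m creep '[[-0.014,-0.047,-0.002,0],[-0.014,-0.047,-0.001,0],[-0.014,-0.047,-0.001,0],[-0.014,-0.047,0,0],[-0.014,-0.047,0,0],[-0.014,-0.047,0,0],[-0.010,-0.048,0,0],[-0.010,-0.048,0,0]]'; python3 -m creep '[[-0.01,-0.048,0,0],[-0.01,-0.048,0,0],[-0.01,-0.048,0,0],[-0.01,-0.048,0,0],[-0.01,-0.048,0,0],[-0.01,-0.048,0.01,0],[-0.01,-0.048,0.01,0],[-0.005,-0.02,0.01,0]]'; python3 - <<'E'
from h import *
shot('wrist','w1.png')
go((540,-270,330),85)
print(bot.read_state()['q'])
E
```

```text
t: 2.25
tool_pos: [501.7, 49.5, 471.1]
ee_rot: [-0.136, -3.138, -0.0]
contact_force: [0.6, 0.8, -0.3]
width: 85.3
grasp_force: 0.0
t: 3.05
tool_pos: [544.3, -314.5, 439.3]
ee_rot: [-0.145, -3.135, 0.002]
contact_force: [0.6, 0.6, -1.3]
width: 85.3
grasp_force: 0.0
shift [0.0076 0.0454 0.1068] yaw_y 84.57 turn -0.43 n 2.3265650040734274
[ 0.15501897  0.45467378  0.58810984  0.88558647 -0.25302692  1.86540359
  2.09699362]
```

View pics/w1.png

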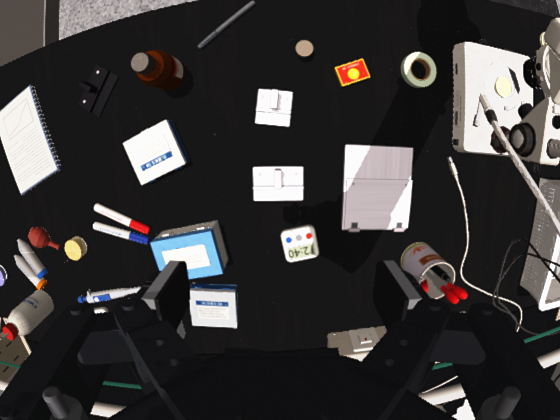

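```bash
python3 -m creep '[[0.003,0.01,0.045,-0.4],[0.003,0.01,0.045,0],[0.003,0.01,0.045,0],[0.003,0.01,0.045,0],[0,0,0,0],[0,0,0,0]]'; python3 - <<'E'
from h import *
s,im,d=shot('wrist','w2.png')
print(s['tool_pos'],s['ee_rot'])
g=cv2.imread('pics/w2.png');np.save('w2d.npy',d);np.save('w2s.npy',np.r_[s['tool_pos'],s['ee_rot']])
K=150
cv2.imwrite('pics/c3.png',cv2.resize(g[90:300,200:480],None,fx=2.85,fy=2.85,interpolation=2))
E
```

```text
t: 3.7
tool_pos: [537.3, -268.4, 262.4]
ee_rot: [-0.124, -3.139, -0.0]
contact_force: [0.2, -0.5, 1.1]
width: 85.4
grasp_force: 0.0
[ 537.29175059 -268.41490824  262.36915484] [-1.24042762e-01 -3.13887012e+00 -1.96666855e-05]
```

View pics/c3.png

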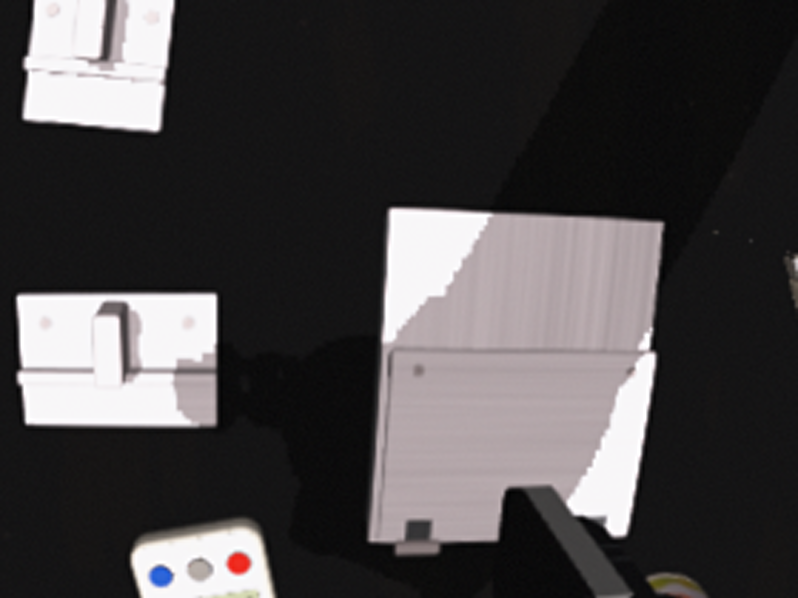

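```bash
python3 - <<'E'
from h import *
g=cv2.imread('pics/w2.png',0);d=np.load('w2d.npy');a=np.load('w2s.npy');s=dict(tool_pos=a[:3],ee_rot=a[3:])
F=lambda u,v:(200+(u+.5)/2.85-.5,90+(v+.5)/2.85-.5)
P={'strip TL':(18,294,4),'strip TR':(217,294,4),'strip BR':(217,426,4),'strip BL':(26,426,4),'dry FL':(389,208,20),'dry FR':(663,221,20),'lip L':(391,349,32),'lip R':(655,353,32),'dry BL':(370,541,32)}
W={}
for k,(u,v,z) in P.items(): W[k]=plane('wrist',F(u,v),z,s)[0][:2]; print(k,W[k].round(1))
# heights by depth
for k,q in {'table':(300,200),'plate1':(60,400),'plate2':(150,405),'ribtop':(106,350),'deck':(450,280),'deck2':(560,300),'cover':(450,430),'cover2':(600,380),'bead':(60,377)}.items():
    print(k,pts('wrist',F(*q),d,s)[0].round(1))
az=lambda p,q:round(float(np.degrees(np.arctan2(*(q-p)[::-1]))),2)
print('strip y az',az(W['strip TL'],W['strip TR']),az(W['strip BL'],W['strip BR']),'dry y az',az(W['dry FL'],W['dry FR']),az(W['lip L'],W['lip R']))
# subpixel edges: lip line & leading edge fit
def edge(us,v,sign,z):
    pp=[]
    for u in us:
        uu=F(u,v)[0];vc=int(round(F(u,v)[1]))
        col=g[vc-5:vc+6,int(round(uu))].astype(float);gr=sign*np.diff(col);gr[gr<0]=0
        i=gr.argmax();w=gr[max(0,i-1):i+2];c=(w*np.arange(max(0,i-1),max(0,i-1)+len(w))).sum()/w.sum()
        pp.append((int(round(uu)),vc-5+c+.5))
    X=plane('wrist',pp,z,s)[:,:2];l=cv2.fitLine(X.astype(np.float32),cv2.DIST_HUBER,0,.01,.01).ravel()
    print('edge',l[2:].round(1),'az',np.degrees(np.arctan2(l[1],l[0])).round(2)%180)
edge(range(35,210,6),426,-1,4);edge(range(25,215,6),294,1,4)
edge(range(400,655,6),215,1,20);edge(range(420,640,6),351,-1,32)
E
```

```text
strip TL [ 549.4 -365.9]
strip TR [ 556.9 -276.3]
strip BR [ 619.  -281.5]
strip BL [ 612.6 -371.2]
dry FL [ 521.7 -200.4]
dry FR [533.7 -73. ]
lip L [ 580.  -203.9]
lip R [591.6 -81. ]
dry BL [ 670.3 -215.5]
table [ 5.182e+02 -2.366e+02  5.000e-01]
plate1 [ 600.9 -353.1    4. ]
plate2 [ 606.2 -311.3    4.5]
ribtop [ 569.6 -323.1   37. ]
deck [ 554.3 -175.3   21.5]
deck2 [ 567.  -124.2   20.3]
cover [ 618.2 -179.    34.3]
cover2 [ 602.4 -107.8   31.1]
bead [ 587.2 -349.6   12.8]
strip y az 85.22 85.93 dry y az 84.63 84.59
edge [ 615.5 -327.2] az 85.13
edge [ 552.1 -329.5] az 85.43
edge [ 527.5 -138.9] az 84.43
edge [ 583.6 -151. ] az 84.76
```

```bash
python3 - <<'E'
from h import *
go((571,-322.8,70),85.3)
E
```

```text
shift [-0.0362 -0.05    0.1946] yaw_y 85.43 turn 0.13 n 4.082961257238944
```

```bash
python3 -m creep '[[-0.009,-0.0125,0.039,0.1],[-0.009,-0.0125,0.039,0],[-0.009,-0.0125,0.039,0],[-0.009,-0.0125,0.039,0],[0,0,0.039,0],[0,0,0,0],[0,0,0,0]]'; python3 - <<'E'
from h import *
go((571,-322.8,9),85.3)
s,im,d=shot('wrist','w3.png')
g=cv2.imread('pics/w3.png');cv2.imwrite('pics/w3c.png',g[100:400,100:460])
E
```

```text
t: 4.45
tool_pos: [570.6, -322.9, 69.2]
ee_rot: [0.128, 3.136, -0.003]
contact_force: [-0.5, 0.5, 1.5]
width: 85.5
grasp_force: 0.0
shift [-0.0002  0.0003  0.0602] yaw_y 85.32 turn 0.02 n 1.2032636145692366
```

View pics/w3c.png

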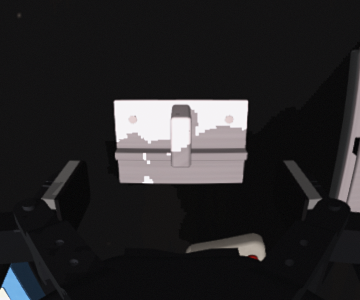

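The close crop shows the long strip (plate 133 px wide by 85 px deep in the picture) with its rib at (181,137), centred between the fingers. I'll descend and grip.

```bash
python3 -m creep '[[0,0,0.03,0],[0,0,0.02,0],[0,0,0.01,0],[0,0,0,0],[0,0,0,0]]'; python3 -m creep '[[0,0,0,0],[0,0,0,0],[0,0,0,0],[0,0,0,0],[0,0,0,0],[0,0,0,0],[0,0,0,0],[0,0,0,0]]' -1 60
```

```text
t: 5.0
tool_pos: [570.2, -322.2, 8.7]
ee_rot: [0.128, 3.136, -0.002]
contact_force: [0.1, 0.3, 0.9]
width: 85.3
grasp_force: 0.0
t: 5.8
tool_pos: [568.9, -321.7, 6.5]
ee_rot: [0.128, 3.139, -0.0]
contact_force: [-0.0, -0.2, 3.6]
width: 11.3
grasp_force: 58.8
```

```bash
python3 - <<'E'
from h import *
s=bot.read_state();print(s['tool_pos'],s['ee_rot'],s['contact_force'])
E
python3 -m creep '[[0,0,-0.01,0],[0,0,-0.02,0],[0,0,-0.03,0],[0,0,-0.03,0],[0,0,0,0],[0,0,0,0],[0,0,0,0]]'; python3 - <<'E'
from h import *
x=np.array([np.cos(np.radians(-5.4)),np.sin(np.radians(-5.4))])
lip=np.array([585.5,-142.2]); p=lip-x*(22+35)
print(p); go((*p,80),84.6)
E
```

```text
[ 568.92142675 -321.65546239    6.54630018] [ 1.28330062e-01  3.13869971e+00 -4.70424388e-04] [-0.04962118 -0.18078332  3.55947942]
t: 6.5
tool_pos: [568.2, -320.9, 95.3]
ee_rot: [-0.128, -3.137, -0.001]
contact_force: [-1.0, -0.0, -0.2]
width: 11.1
grasp_force: 58.4
[ 528.75296802 -136.83582614]
shift [0.0543 0.1802 0.0156] yaw_y 85.33 turn 0.73 n 3.7765306677909907
```

```bash
python3 -m creep '[[0.011,0.03,0,0.3],[0.011,0.04,0,0.4],[0.011,0.04,0,0],[0.011,0.04,0,0],[0.01,0.03,0.015,0],[0,0,0.02,0],[0,0,0,0],[0,0,0,0]]'; python3 - <<'E'
from h import *
s,im,d=shot('wrist','w4.png');print(s['tool_pos'],s['ee_rot'],s['contact_force']);go((528.7,-136.8,40),84.6)
np.save('w4d.npy',d);np.save('w4s.npy',np.r_[s['tool_pos'],s['ee_rot']])
g=cv2.imread('pics/w4.png');cv2.imwrite('pics/w4c.png',cv2.resize(g[160:380,160:440],None,fx=2.7,fy=2.7,interpolation=2))
E
```

```text
t: 7.3
tool_pos: [530.5, -138.0, 60.8]
ee_rot: [-0.149, -3.136, 0.001]
contact_force: [0.1, -0.4, -0.5]
width: 11.0
grasp_force: 58.6
[ 530.50752566 -138.03468444   60.80176275] [-1.48661783e-01 -3.13596729e+00  1.05482546e-03] [ 0.12354951 -0.4417306  -0.45736454]
shift [0.0025 0.0016 0.0215] yaw_y 84.53 turn -0.07 n 0.4342819480268197
```

View pics/w4c.png

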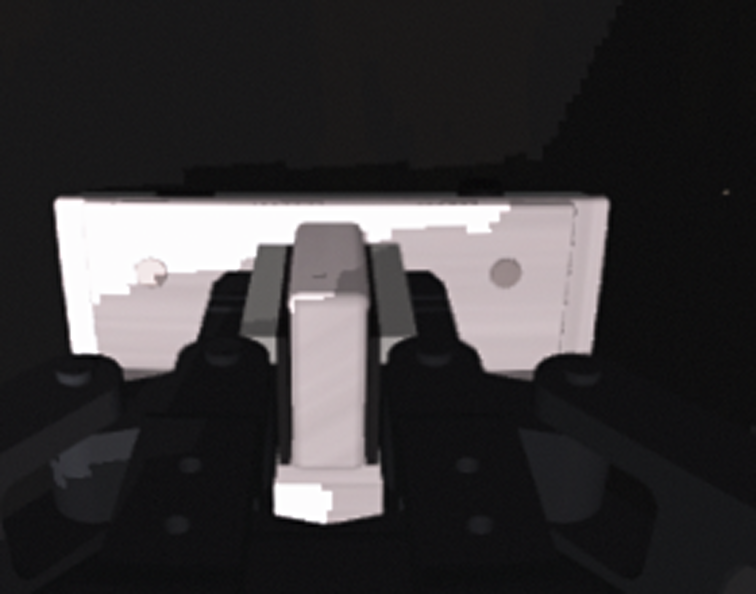

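```bash
python3 - <<'E'
from h import *
d=np.load('w4d.npy');a=np.load('w4s.npy');s=dict(tool_pos=a[:3],ee_rot=a[3:])
F=lambda u,v:(160+(u+.5)/2.7-.5,160+(v+.5)/2.7-.5)
for k,q in {'rl':(120,212),'rr':(540,225),'ml':(120,340),'mr':(540,340),'front':(310,500),'front2':(350,495),'ribtop rear':(330,305),'ribtop fr':(330,450),'ribrear2':(345,320),'deckL':(68,300),'deckR':(592,300)}.items():
    print(k,pts('wrist',F(*q),d,s)[0].round(1))
E
```

```text
rl [ 512.8 -173.1   58.3]
rr [522.6 -97.7  57.9]
ml [ 538.7 -177.9   58.6]
mr [545.3 -98.2  60.1]
front [ 600.7 -148.3   32.8]
front2 [ 600.4 -138.4   32.3]
ribtop rear [ 518.2 -135.6   91. ]
ribtop fr [ 544.4 -138.    89.9]
ribrear2 [ 521.  -133.7   90.5]
deckL [ 556.1 -208.7    1.3]
deckR [559.  -76.5  20.4]
```

```bash
python3 -m creep '[[0.001,0.0015,0.015,0],[0,0,0.01,0],[0,0,0.004,0],[0,0,0,0],[0,0,0,0]]'; python3 -m creep '[[0,0,0.001,0],[0,0,0.001,0],[0,0,0,0]]'; python3 -m creep '[[0,0,0.001,0],[0,0,0,0]]'
```

```text
t: 7.85
tool_pos: [530.7, -136.2, 32.7]
ee_rot: [0.148, 3.138, -0.0]
contact_force: [-0.5, 1.3, 0.2]
width: 11.5
grasp_force: 58.6
t: 8.15
tool_pos: [530.5, -135.8, 30.4]
ee_rot: [0.147, 3.138, -0.0]
contact_force: [-0.2, -0.6, -1.3]
width: 11.1
grasp_force: 58.6
t: 8.35
tool_pos: [530.4, -135.7, 29.2]
ee_rot: [-0.147, -3.138, -0.0]
contact_force: [0.5, 1.2, -1.0]
width: 10.9
grasp_force: 58.6
```

```bash
python3 -m creep '[[0,0,0.001,0],[0,0,0,0]]'; python3 -m creep '[[0,0,0.001,0],[0,0,0,0]]';python3 -m creep '[[0,0,0.0005,0],[0,0,0,0]]'
```

```text
t: 8.55
tool_pos: [530.3, -135.7, 28.2]
ee_rot: [-0.147, -3.138, 0.0]
contact_force: [0.3, 1.1, -1.7]
width: 11.2
grasp_force: 58.6
t: 8.75
tool_pos: [530.3, -135.8, 27.1]
ee_rot: [-0.147, -3.138, 0.0]
contact_force: [0.1, -0.1, -1.0]
width: 11.2
grasp_force: 58.6
t: 8.95
tool_pos: [530.3, -135.8, 26.7]
ee_rot: [-0.147, -3.138, 0.0]
contact_force: [0.6, -0.2, -1.0]
width: 11.0
grasp_force: 58.6
```

```bash
python3 -m creep '[[0,0,0.0005,0],[0,0,0,0]]'; python3 -m creep '[[0,0,0.0005,0],[0,0,0,0]]';python3 - <<'E'
from h import *
print(bot.read_state()['moment'])
E
```

```text
t: 9.15
tool_pos: [530.5, -135.8, 26.5]
ee_rot: [0.148, 3.138, 0.0]
contact_force: [-1.6, 1.3, 3.1]
width: 10.9
grasp_force: 59.0
t: 9.35
tool_pos: [530.5, -135.8, 26.5]
ee_rot: [0.148, 3.138, 0.001]
contact_force: [-3.9, 0.9, 9.4]
width: 11.3
grasp_force: 60.1
[0.225149   0.81128583 0.01791935]
```

```bash
python3 -m creep '[[0,0,-0.0025,0],[0,0,0,0]]'; python3 -m creep '[[-0.004,0,0,0],[-0.004,0,0,0],[-0.004,0,0,0],[-0.004,0,0,0],[0,0,0,0]]';  python3 - <<'E'
from h import *
go((563.7,-140.1,28.5),84.6)
a,b=shot('side','d5.png'),shot('scene','s5.png')
A=cv2.resize(cv2.imread('pics/d5.png')[130:200,200:320],None,fx=5,fy=5,interpolation=2)
cv2.imwrite('pics/d5c.png',A)
E
```

```text
t: 9.55
tool_pos: [530.6, -135.9, 28.5]
ee_rot: [0.147, 3.138, -0.0]
contact_force: [-0.1, -1.1, -0.9]
width: 10.9
grasp_force: 58.5
t: 10.05
tool_pos: [547.0, -137.3, 28.2]
ee_rot: [0.147, 3.138, -0.0]
contact_force: [0.0, 0.5, -1.4]
width: 11.2
grasp_force: 58.5
shift [-0.0169 -0.0012 -0.0003] yaw_y 84.64 turn 0.04 n 0.3390805371291614
```

View pics/d5c.png

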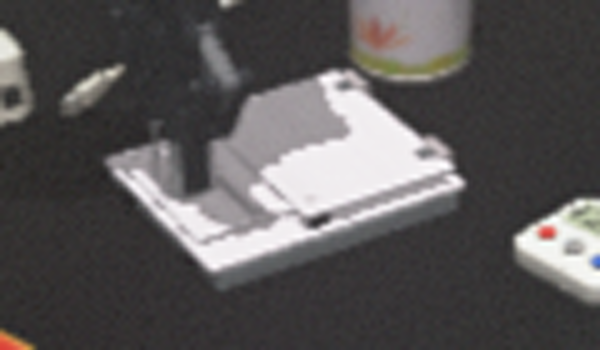

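Side crop: the strip's front is going in under the lip at about (280,200), beside the black pad at (318,218). The cover still lies flat. I'll keep advancing.

```bash
python3 -m creep '[[-0.004,-0.001,0,0],[-0.004,0,0,0],[-0.004,0,0,0],[0,0,0,0]]'; python3 -m creep '[[-0.001,0,0,0],[-0.001,0,0,0],[0,0,0,0]]'; python3 -m creep '[[-0.001,0,0,0],[0,0,0,0]]'
```

```text
t: 10.55
tool_pos: [558.9, -139.4, 28.3]
ee_rot: [0.147, 3.138, -0.0]
contact_force: [0.1, 0.5, -0.1]
width: 11.0
grasp_force: 58.5
t: 10.85
tool_pos: [560.2, -139.6, 28.3]
ee_rot: [-0.147, -3.138, 0.0]
contact_force: [-0.8, 0.1, -0.5]
width: 11.0
grasp_force: 58.5
t: 11.05
tool_pos: [561.2, -139.7, 28.3]
ee_rot: [0.147, 3.138, -0.0]
contact_force: [-0.6, 0.4, -0.9]
width: 11.0
grasp_force: 58.5
```

```bash
python3 -m creep '[[-0.001,0,0,0],[0,0,0,0]]'; python3 -m creep '[[-0.0005,0,0,0],[0,0,0,0]]'; python3 -m creep '[[-0.0005,0,0,0],[0,0,0,0]]'
```

```text
t: 11.25
tool_pos: [561.4, -139.7, 28.0]
ee_rot: [-0.147, -3.137, -0.0]
contact_force: [-3.4, 0.5, 1.6]
width: 11.1
grasp_force: 58.7
t: 11.45
tool_pos: [561.5, -139.7, 27.9]
ee_rot: [-0.147, -3.136, -0.001]
contact_force: [-5.1, 1.5, 1.3]
width: 11.1
grasp_force: 58.9
t: 11.65
tool_pos: [561.5, -139.7, 27.7]
ee_rot: [-0.147, -3.135, -0.001]
contact_force: [-7.4, 0.6, 2.2]
width: 11.1
grasp_force: 58.9
```

```bash
python3 -m creep '[[0.0005,0,0,0],[0,0,0.001,0],[0,0,0.0005,0],[0,0,0,0]]'; python3 -m creep '[[0,0,0.0005,0],[0,0,0,0]]'; python3 - <<'E'
from h import *
s=bot.read_state();print(s['moment'],s['tool_pos'],s['ee_rot'])
shot('side','d6.png');shot('scene','s6.png')
A=cv2.resize(cv2.imread('pics/d6.png')[130:200,200:320],None,fx=5,fy=5,interpolation=2)
B=cv2.resize(cv2.imread('pics/s6.png')[140:205,215:335],None,fx=5,fy=5,interpolation=2)
cv2.imwrite('pics/d6c.png',np.vstack([A,B])[:600])
E
```

```text
t: 12.05
tool_pos: [561.5, -139.7, 26.6]
ee_rot: [-0.148, -3.136, -0.001]
contact_force: [-8.2, 1.5, 3.7]
width: 11.2
grasp_force: 59.4
t: 12.25
tool_pos: [561.4, -139.7, 26.5]
ee_rot: [-0.148, -3.136, -0.001]
contact_force: [-10.4, 1.8, 9.3]
width: 10.8
grasp_force: 60.1
[0.29950137 1.92106869 0.17059084] [ 561.42212628 -139.73356981   26.54103406] [-1.47602656e-01 -3.13574415e+00 -1.06885315e-03]
```

View pics/d6c.png

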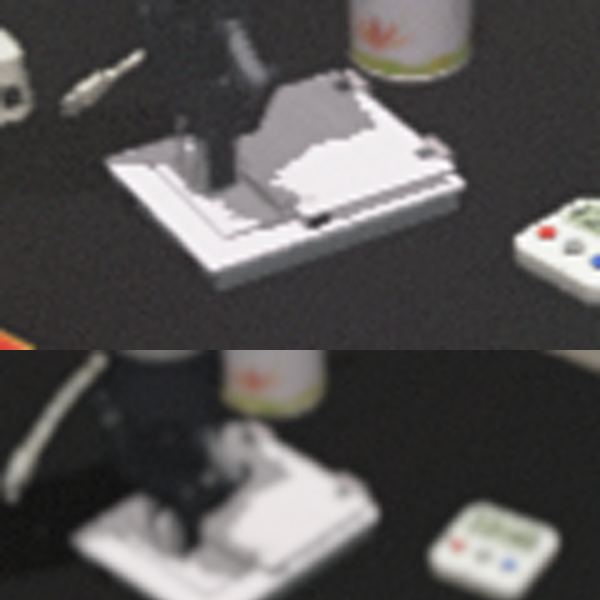

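The bead sits along the lip at about (280,210) and the cover is flat. I'll ease the forward push and keep the downward one.

```bash
python3 -m creep '[[0.0006,0,0,0],[0,0,0,0],[0,0,0,0]]'; python3 - <<'E'
from h import *
s=bot.read_state();print(s['moment'],s['tool_pos'],s['ee_rot'])
E
```

```text
t: 12.65
tool_pos: [561.4, -139.7, 26.6]
ee_rot: [-0.148, -3.137, -0.001]
contact_force: [-6.1, 0.8, 6.0]
width: 11.1
grasp_force: 59.4
[0.21655039 1.35426672 0.17540024] [ 561.43839247 -139.7319342    26.55138448] [-1.47583501e-01 -3.13700350e+00 -5.76568678e-04]
```

```bash
python3 -m creep '[[0.0003,0,0.0005,0],[0,0,0,0],[0,0,0,0],[0,0,0,0]]'; python3 - <<'E'
from h import *
F=[]
for i in range(4):
    s,im,d=shot('wrist','w7.png');F.append(s['contact_force'])
print(np.mean(F,0),s['moment'],s['tool_pos'],s['ee_rot'])
g=cv2.imread('pics/w7.png');cv2.imwrite('pics/w7c.png',cv2.resize(g[160:380,160:440],None,fx=2.7,fy=2.7,interpolation=2))
F=lambda u,v:(160+(u+.5)/2.7-.5,160+(v+.5)/2.7-.5)
for q in((110,225),(120,212),(540,225),(120,340),(540,340),(300,500),(350,500)): print(q,pts('wrist',F(*q),d,s)[0].round(1))
E
```

```text
t: 13.05
tool_pos: [561.5, -139.7, 26.5]
ee_rot: [-0.148, -3.138, -0.001]
contact_force: [-7.0, 1.9, 10.3]
width: 11.0
grasp_force: 60.2
[-7.64113173  1.78285701  9.46042274] [0.30382281 1.55530916 0.17220524] [ 561.43163987 -139.72945486   26.52882009] [-1.47478416e-01 -3.13764540e+00 -6.76071694e-04]
(110, 225) [ 545.9 -176.9   24.6]
(120, 212) [ 543.4 -174.5   25. ]
(540, 225) [553.4 -99.4  24.1]
(120, 340) [ 569.5 -179.5   24.5]
(540, 340) [576.7 -99.7  25.1]
(300, 500) [ 603.8 -148.3   32.8]
(350, 500) [ 604.5 -138.5   33. ]
```

View pics/w7c.png

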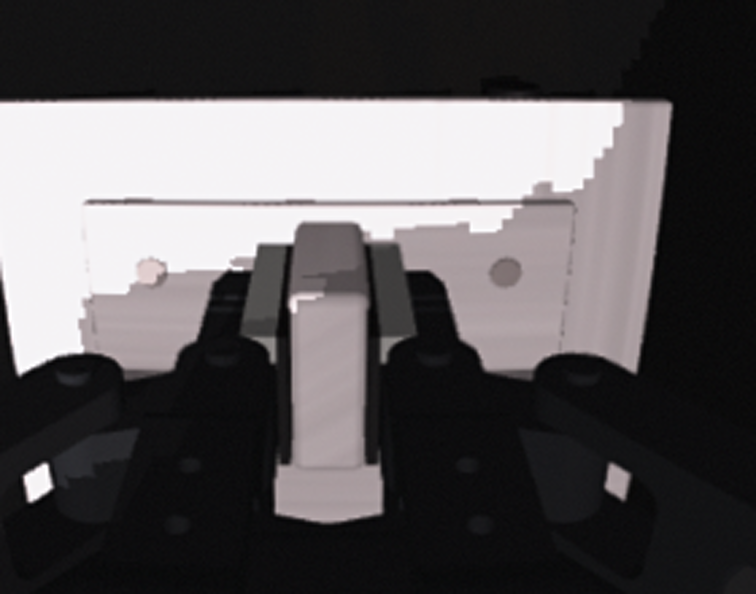

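The strip's rear edge (row 202) is parallel to the dryer's front edge (row 100). Margins are about equal on both sides, the plate is level, and the cover is still at its closed height. The depth points put the rear edge about 18 mm behind the front edge, as expected with the bead at the lip. The push is about 10 N, so I'm handing in.

```bash
python3 -c "
from cell import bot
print(bot.read_state()['contact_force'],bot.read_state()['grasp_force']);print(bot.hand_in())"
```

```text
[-7.85928499  1.94854938  9.97365495] 60.184977650642395
the job is handed in; nothing more can be done
None
```

The job is handed in: the longer strip is under the lip with its bead against it and square to it, the cover is still down, and the arm is gripping the strip and pressing it flat on the deck with about 10 N. It also still leans on the lip with about 8 N.

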